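Find the tub lid that rocks and press it home

ROBOT

A 6-joint arm with a two-finger parallel gripper is mounted at the origin on the work surface. World frame = base frame: x ahead of the robot, y to its left, z up, the work surface at z = 0. Lengths are in m, angles in rad, forces in N, time in s.
With the tool pointing down it reaches from about 0.275 to 0.875 m from the base axis. Payload 12.5 kg.
Tool frame: the origin (TCP) lies at the very end of the fingers, on their centre line; the grasp point (between the pads) lies 19 mm behind it; z points along the fingers, y is the line along which they close (so a half turn about z gives the same grasp; the last joint's range is limited). The gripper opens to 85 mm and grips with 20 to 120 N. Pads are 22 mm wide; open, the fingers measure 114 mm over their backs; the gripper's body (76 mm by 85 mm) begins 54 mm behind the grasp point. The pads swing forward as they close: fully open they stand 13 mm farther back than shut.
Start: joints at [-1.272, 0.351, 1.652, -0, 1.139, -0.085], TCP at [0.206, -0.51, 0.231] pointing down, gripper open.
Joint ranges: [-2.75, 2.75], [-0.79, 2.1], [0.01, 2.65], [-1.57, 4.71], [0.07, 3.14], [-2.87, 2.87]. Speed limits (rad/s): [2.22, 2.22, 2.79, 3.14, 3.14, 3.14].

INTERFACE

Orientations are given as a 3x3 rotation matrix whose columns are the frame's x, y, z axes.
In Python, from bench import manip gives the robot as it stands. Calls block until the motion is done:
- manip.move_ptp(position, orientation): joint-space move of the TCP to a pose.
- manip.move_l(position, attitude=None, max_speed=0.15): straight line of the TCP; attitude=None keeps the orientation; max_speed is the mean speed in m/s.
- manip.move_j(angles): joint-space move.
- manip.set_gripper(opening, effort=None): opening from 0.0 (shut) to 1.0 (fully open); effort is the grip in N (None keeps the last); returns when the fingers have stopped.
- manip.dwell(seconds).
- manip.inverse_kinematics(position, orientation): joint angles nearest the present ones, or None.
- manip.grab_frame(name): name is "side" or "top" or "wrist"; returns (picture, depth): 384x512x3 uint8, red, green, blue; 384x512 float32, m along the optical axis (not along the pixel's ray), 0 where there is no reading.
- manip.get_calibration(name): a dict with "camera_matrix" (3x3 intrinsics, pixels), "R" (3x3) and "t" (3): a world point X has camera coordinates R X + t. Camera axes: x right, y down, z forward; pixel columns grow to the right and rows downward; lengths in m; the calibration is good to about 2 mm. A picture is of the moment at which its call begins: read the wrist's pose just before it. get_calibration takes no time and is no camera call; for the wrist camera it gives the pose at the moment of the call.
A pose or a line that the arm cannot do raises manip.Unreachable and nothing moves.
- manip.sign_off(): hands the job in; it is judged then, once.
Trained networks look in the newest picture that a camera, given by its name, has taken for a name from the list of things; names that differ only in an ending like _2 or _b are one class to them, and where a whole thing is asked for, a point or a joint stands for the part that bears it (a point fixed in the world has none). Each returns a list of dicts, best first, with "confidence" (0 to 1); they miss things now and then, are a little off and sometimes report something else, mostly with a low value. They report only what shows in the picture. A call takes as long as a camera call. They do not tell look-alikes from the thing itself.
- manip.look_for(camera, name): "at" ([x, y, z] in m, in world coordinates, good to about 4 mm: the middle of the surface that is visible of it).
Readings, each from a call of its own:
- manip.current_time(): time.
- manip.current_qpos(): joint angles.
- manip.current_joint_vel(): joint speeds.
- manip.current_joint_torque(): joint torques, N m.
- manip.current_ee_pos(): TCP position.
- manip.current_tcp_rot(): TCP orientation.
- manip.current_force(): force on the tool from outside, world axes, zero at the start.
- manip.current_ft_torque(): the same for the moment, N m.
- manip.current_grip_width(): opening from 0.0 (shut) to 1.0 (fully open).
- manip.current_grip_force(): force on a finger pad.
Only numpy, scipy, OpenCV 4.12 (cv2) and the standard library are available. Lean on these libraries where they do the work, as an engineer would, in place of code of your own. Each camera call takes 0.05 s, during which the arm holds its last target. There are 200 camera calls.

TASK

Five identical lidded tubs of snap fasteners stand about the cutting table, and the lid of just one of them has not been pushed home: it rocks when pressed near its edge. Press the lids with a fingertip to find it, then press that lid fully home and finish with your fingertip still holding it down, so that I can tape it shut. Do not lift, tip or shift any of the tubs, and leave everything else on the table as it lies.

Things in the scene. Friction and masses are not known exactly. Their poses are not given: they have to be found in the camera images.
- tub_a: one of five identical lidded tubs, loose on the table, about 0.5 kg: round grey tub 72 mm across, black push-on lid 76 mm across with a flat top and a ribbed skirt. Origin at the centre of the underside, on the table; z up. The top of a lid that is home is 66 mm above the origin
- tub_b: a tub just like tub_a. Only one of the five lids is not home: it stands level, 3.5 mm higher than the others
- tub_c: a tub just like tub_a. Pressed near its edge (some 25 mm from the centre) the loose lid rocks: that edge gives about 2 mm under 1 to 4 N, then is stiff; let go, it springs back level (pressed there with over 15 N it may go home too). The other lids do not give at all
- tub_d: a tub just like tub_a. Pressed in the middle (within 10 mm of the centre) the loose lid goes down at about 12 to 17 N, stops hard when home, stays there and no longer rocks
- tub_e: a tub just like tub_a
- seat_a (a joint): how far the lid of tub_a has gone down since the start, in m: 0 at the start for every lid; 0.0035 when the loose lid has come fully home; a lid that was already home stays below 0.001 (readings are noisy by 0.5 mm)
- seat_b (a joint): how far the lid of tub_b has gone down since the start, in m: 0 at the start for every lid; 0.0035 when the loose lid has come fully home; a lid that was already home stays below 0.001 (readings are noisy by 0.5 mm)
- seat_c (a joint): how far the lid of tub_c has gone down since the start, in m: 0 at the start for every lid; 0.0035 when the loose lid has come fully home; a lid that was already home stays below 0.001 (readings are noisy by 0.5 mm)
- seat_d (a joint): how far the lid of tub_d has gone down since the start, in m: 0 at the start for every lid; 0.0035 when the loose lid has come fully home; a lid that was already home stays below 0.001 (readings are noisy by 0.5 mm)
- seat_e (a joint): how far the lid of tub_e has gone down since the start, in m: 0 at the start for every lid; 0.0035 when the loose lid has come fully home; a lid that was already home stays below 0.001 (readings are noisy by 0.5 mm)
- spool: bystander, loose: empty wooden thread spool standing upright, 44 mm across and 55 mm high
- anvil: bystander, loose: round steel snap-setting anvil lying flat, 50 mm across and 18 mm high
- clipbox: bystander, loose: small cardboard box with a paper band, 50 by 34 by 28 mm high
- glue: bystander, loose: white plastic glue bottle standing upright, 52 mm across and 115 mm high
- shears: bystander, loose: shears with orange loop handles lying flat, about 245 mm long and 12 mm high; origin at the pivot
- hammer: bystander, loose: hammer lying flat, 240 mm long; origin near the middle of its length
- die: bystander, loose: glove-shaped cutting die of plywood with a steel edge, lying flat, about 160 by 110 mm and 19 mm high; origin at the root of its fingers
Mind the look-alikes: they are no part of the job. What is shaped like the tub_b but turquoise is not meant.

How it is judged:
At the end, for the whole second after the job is handed in: The lid that was loose is home (gone down by more than 2.5 mm of its 3.5 mm) and the fingers are still pressing on that lid from above with more than 2 N; all five tubs stand upright on the table (tilt below 0.1 rad, not raised by 8 mm) within 30 mm of where they started (((value of joint seat_a above 0.0025 m and contact force between the fingers and tub_a above 2 N and z of the grasp point in the frame of tub_a above 0.07 m) or (value of joint seat_b above 0.0025 m and contact force between the fingers and tub_b above 2 N and z of the grasp point in the frame of tub_b above 0.07 m) or (value of joint seat_c above 0.0025 m and contact force between the fingers and tub_c above 2 N and z of the grasp point in the frame of tub_c above 0.07 m) or (value of joint seat_d above 0.0025 m and contact force between the fingers and tub_d above 2 N and z of the grasp point in the frame of tub_d above 0.07 m) or (value of joint seat_e above 0.0025 m and contact force between the fingers and tub_e above 2 N and z of the grasp point in the frame of tub_e above 0.07 m)) and distance of each of tub_a, tub_b, tub_c, tub_d, tub_e from where it was at the start of the episode below 0.03 m and angle between each of tub_a, tub_b, tub_c, tub_d, tub_e's own z axis and vertical below 0.1 rad and height (world z) of each of tub_a, tub_b, tub_c, tub_d, tub_e below 0.008 m); the arm keeps its last pose, push and grip.
It fails at once if a tub is lifted (by 12 mm), tipped (0.2 rad) or shifted (40 mm) (height (world z) of any of tub_a, tub_b, tub_c, tub_d, tub_e above 0.012 m or angle between any of tub_a, tub_b, tub_c, tub_d, tub_e's own z axis and vertical above 0.2 rad or distance of any of tub_a, tub_b, tub_c, tub_d, tub_e from where it was at the start of the episode above 0.04 m).
It fails at once if another thing on the table is moved by more than 30 mm, lifted or knocked over (distance of any of spool, anvil, clipbox, glue, shears, hammer, die from where it was at the start of the episode above 0.03 m or angle between any of spool, glue's own z axis and vertical above 0.3 rad).
It also fails if it takes over 64 s, if anything falls off the work surface, if the arm or the gripper's body presses on something with over 40 N, if the wrist force passes 120 N, or if a joint passes its speed limit or range.

## Working session

There is one attempt and no reset: what is moved stays moved. The work goes in short steps, each a Python script; the robot and the scene stay as the last script left them, time stands still between calls to the robot, and variables do not carry over. Pictures are saved under pics/ and viewed, at most 10 in all, crops included, and the job is handed in when it is done.

```bash
mkdir -p pics; python3 - <<'E'
from bench import manip
import cv2,numpy as np
for c in("top","side"):
    im,d=manip.grab_frame(c); cv2.imwrite(f"pics/{c}0.png",im[:,:,::-1]); np.savez(f"{c}0.npz",im=im,d=d)
    K=manip.get_calibration(c);print(c,np.round(K['R'],3).tolist(),np.round(K['t'],3),K['camera_matrix'][0][0])
    for r in manip.look_for(c,"tub_a"):
        X=np.array(r['at']);p=K['camera_matrix']@(K['R']@X+K['t']);print(np.round(X,4),round(r['confidence'],2),np.round(p[:2]/p[2]))
print(manip.current_time(),manip.current_force())
E
```

```text
top [[0.028, -1.0, -0.013], [-0.998, -0.027, -0.048], [0.047, 0.015, -0.999]] [0.013 0.607 1.595] 486.2940688103892
[ 0.6463 -0.2718  0.0661] 0.98 [350. 176.]
[ 0.4678 -0.0186  0.0665] 0.96 [269. 229.]
[0.5019 0.3082 0.068 ] 0.83 [167. 216.]
[0.6003 0.1473 0.0613] 0.67 [218. 186.]
[ 0.4639 -0.0191  0.0649] 0.66 [269. 231.]
[ 0.5804 -0.1487  0.0678] 0.62 [311. 195.]
[ 0.5046 -0.2881  0.0666] 0.62 [354. 220.]
side [[-0.786, -0.618, -0.007], [-0.474, 0.61, -0.636], [0.397, -0.496, -0.772]] [0.508 0.328 1.082] 421.5512630340317
[ 0.6385 -0.254   0.0657] 0.91 [306. 147.]
[ 0.4979 -0.2716  0.0636] 0.89 [345. 163.]
[ 0.5719 -0.1266  0.0655] 0.87 [301. 179.]
[0.5987 0.1569 0.0613] 0.86 [236. 234.]
[ 0.4595 -0.0044  0.0674] 0.82 [309. 221.]
[0.5986 0.1524 0.0652] 0.65 [237. 232.]
[0.492  0.3129 0.0703] 0.58 [229. 294.]
0.2 [-0.75109837  0.35980498 -0.11706479]
```

View pics/top0.png

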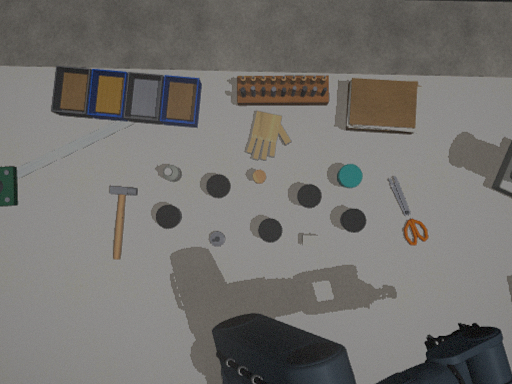

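View pics/side0.png

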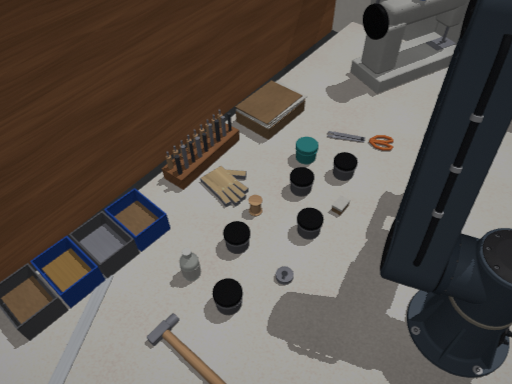

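The five black lids in the top picture are at (354,220), (311,195), (269,229), (218,186) and (167,216). The one at (350,176) is turquoise, so it's the look-alike and is excluded. Next I'll refine the centres and check them in one enlarged crop.

```bash
cat > h.py <<'E'
from bench import manip
import numpy as np
def ray(K,uv,z):
    r=K['R'].T@np.linalg.inv(K['camera_matrix'])@np.array([*uv,1.]); c=-K['R'].T@K['t']
    return c+r*(z-c[2])/r[2]
E
python3 - <<'E'
from h import *
import cv2
D=np.load("top0.npz");im,d=D['im'],D['d'];K=manip.get_calibration("top")
m=(im.max(2)<50).astype(np.uint8); yy,xx=np.mgrid[:384,:512]
# world height from depth
P=np.stack([xx,yy,np.ones_like(xx)],-1)@np.linalg.inv(K['camera_matrix']).T*d[...,None]
W=(P-K['t'])@K['R']
m=((W[...,2]>.055)&(W[...,2]<.085)&(d>0)).astype(np.uint8)
n,l,s,c=cv2.connectedComponentsWithStats(m)
big=cv2.resize(im[150:250,140:380],None,fx=3.3,fy=3.3,interpolation=cv2.INTER_CUBIC)[:,:,::-1].copy()
for u,v in[(354,220),(311,195),(269,229),(218,186),(167,216)]:
    i=l[v,u];k=l==i;X=ray(K,c[i],.066);w=W[k]
    print((u,v),s[i][2:],np.round(c[i],1),np.round(X,4),'median',np.round(np.median(w,0),4),im[v,u])
    cv2.drawMarker(big,tuple(int(a) for a in((c[i]-[140,150]+.5)*3.3)),(0,0,255),0,12)
cv2.imwrite("pics/crop.png",big)
print(np.round(manip.current_tcp_rot(),3).tolist())
E
```

```text
(354, 220) [ 24  24 467] [353.7 220.3] [ 0.5041 -0.2875  0.066 ] median [ 0.5044 -0.2879  0.0661] [53 55 54]
(311, 195) [ 25  25 449] [309.2 195.9] [ 0.5779 -0.1442  0.066 ] median [ 0.5778 -0.1438  0.0663] [52 54 53]
(269, 229) [ 25  24 450] [270.  230.2] [ 0.4651 -0.022   0.066 ] median [ 0.4651 -0.022   0.0665] [53 56 54]
(218, 186) [ 25  25 451] [218.1 186. ] [0.6015 0.1483 0.066 ] median [0.6015 0.1484 0.0661] [58 60 57]
(167, 216) [ 25  24 460] [167.7 216.5] [0.4994 0.3066 0.066 ] median [0.5001 0.3057 0.0694] [59 59 58]
[[0.927, 0.374, -0.0], [0.374, -0.927, 0.001], [0.0, -0.001, -1.0]]
```

View pics/crop.png

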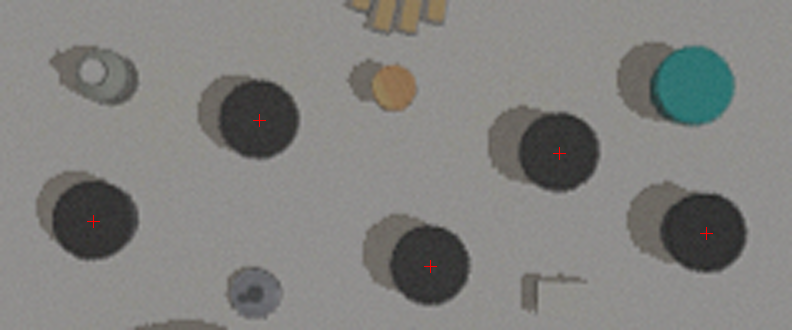

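The crop shows five black lids with the markers on their centres: crop (706,233), (559,152), (430,265), (260,120) and (93,220). The turquoise one at (693,86) is left out. Depth hints that the leftmost lid stands higher, but I'll settle it by pressing, sweeping right to left.

```bash
cat >> h.py <<'E'
T=[(.5042,-.2877),(.5778,-.1440),(.4651,-.0220),(.6015,.1483),(.4996,.3062)]
def pose(i,off,z):
    p=np.array(T[i]);u=p/np.linalg.norm(p)
    R=np.array([[u[0],u[1],0],[u[1],-u[0],0],[0,0,-1.]])
    return np.array([*(p-off*u),z]),R
def fz(): return np.mean([manip.current_force()[2] for _ in range(3)])
def probe(i,off=.025,fmax=8,zmin=.060,step=.0007,lift=True):
    p,R=pose(i,off,.13); manip.move_ptp(p,R)
    manip.move_l([*p[:2],.076],max_speed=.1); manip.dwell(.15); f0=fz(); z=.0725; log=[]
    while z>zmin:
        manip.move_l([*p[:2],z],max_speed=.03)
        f=fz()-f0; log.append((round(z*1e3,1),round(float(manip.current_ee_pos()[2])*1e3,1),round(float(f),1)))
        if abs(f)>fmax: break
        z-=step
    print(i,'t',round(manip.current_time(),2),'f0',round(float(f0),2),log)
    if lift: manip.move_l([*p[:2],.13],max_speed=.15)
    return f0
E
python3 - <<'E'
from h import *
manip.set_gripper(0.,20); print(manip.current_time()); probe(0); print(manip.current_time())
E
```

```text
0.9667
0 t 6.23 f0 -1.22 [(72.5, 72.4, 0.5), (71.8, 71.8, 1.2), (71.1, 71.1, 0.2), (70.4, 70.3, 1.6), (69.7, 69.7, 0.8), (69.0, 68.9, 2.3), (68.3, 68.2, 0.5), (67.6, 67.5, 1.3), (66.9, 66.9, 1.9), (66.2, 66.2, 1.0), (65.5, 65.9, 6.6), (64.8, 65.5, 10.7)]
6.8167
```

Tub 0 is stiff from z = 66 mm, so its lid is home. On to the others.

```bash
python3 - <<'E'
from h import *
for i in(1,2,3,4): probe(i)
print(manip.current_time())
E
```

```text
1 t 11.34 f0 0.94 [(72.5, 72.4, -1.0), (71.8, 71.8, -0.1), (71.1, 71.1, -0.8), (70.4, 70.4, -1.2), (69.7, 69.6, -0.2), (69.0, 69.0, -0.9), (68.3, 68.2, -1.2), (67.6, 67.5, -1.6), (66.9, 66.8, -1.3), (66.2, 66.2, -0.6), (65.5, 65.9, 4.9), (64.8, 65.6, 8.8)]
2 t 16.48 f0 -0.34 [(72.5, 72.5, 0.5), (71.8, 71.8, -0.4), (71.1, 71.1, 0.1), (70.4, 70.4, 0.3), (69.7, 69.7, 0.4), (69.0, 68.9, -0.8), (68.3, 68.3, -0.2), (67.6, 67.6, 1.2), (66.9, 66.9, -0.3), (66.2, 66.2, 0.5), (65.5, 65.8, 6.7), (64.8, 65.3, 11.8)]
3 t 21.77 f0 0.76 [(72.5, 72.4, -0.8), (71.8, 71.8, -1.2), (71.1, 71.1, 0.2), (70.4, 70.4, -0.4), (69.7, 69.6, -1.2), (69.0, 68.9, 0.2), (68.3, 68.3, -1.0), (67.6, 67.5, -1.1), (66.9, 66.9, -0.5), (66.2, 66.2, 0.6), (65.5, 65.9, 4.9), (64.8, 65.6, 9.0)]
4 t 26.47 f0 -0.42 [(72.5, 72.4, 0.4), (71.8, 71.8, 0.4), (71.1, 71.1, 0.5), (70.4, 70.3, 0.5), (69.7, 69.7, 0.8), (69.0, 69.0, 1.2), (68.3, 68.3, 1.2), (67.6, 67.6, 1.7), (66.9, 67.0, 5.8), (66.2, 66.7, 10.3)]
27.0417
```

Lid 4 (leftmost, pixel 167,216) makes contact at about 69.5 mm, gives about 2 mm softly, then goes stiff. The other four are stiff at 66 mm, so lid 4 is the loose one, and I'll press it in the middle and hold.

```bash
python3 - <<'E'
from h import *
import cv2
f0=probe(4,off=0,fmax=26,lift=False)
manip.dwell(.5); print('hold',[round(float(fz()-f0),1) for _ in range(3)],manip.current_ee_pos(),manip.current_force(),manip.current_time())
im,d=manip.grab_frame("side"); cv2.imwrite("pics/end.png",im[:,:,::-1])
im,d=manip.grab_frame("top")
print([ (np.round(r['at'],3),round(r['confidence'],2)) for r in manip.look_for("side","tub_a")])
E
```

```text
4 t 31.9 f0 0.38 [(72.5, 72.4, -0.8), (71.8, 71.8, -0.7), (71.1, 71.1, 0.5), (70.4, 70.3, -0.6), (69.7, 69.7, -0.3), (69.0, 69.4, 5.9), (68.3, 69.0, 7.5), (67.6, 68.5, 9.7), (66.9, 67.8, 10.7), (66.2, 67.1, 10.7), (65.5, 66.4, 10.0), (64.8, 65.9, 11.8), (64.1, 65.7, 18.2), (63.4, 65.6, 23.9), (62.7, 65.4, 31.6)]
hold [31.1, 31.1, 31.1] [0.49987295 0.30633505 0.06546119] [-11.00930142  -6.19633947  31.43149031] 32.4
[(array([0.485, 0.324, 0.067]), 0.79), (array([0.445, 0.011, 0.03 ]), 0.76), (array([ 0.657, -0.266,  0.066]), 0.59)]
```

View pics/end.png

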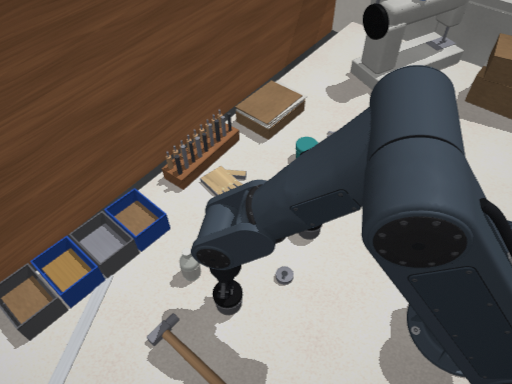

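The picture shows the fingertip on the lid at (228,295), with the tub upright and its neighbours in place. The lid stopped hard at z ≈ 65.5 mm, the height of a home lid, and the fingertip is holding it at 31 N.

```bash
python3 -c "
from bench import manip
print(manip.sign_off())"
```

```text
the job is handed in; nothing more can be done
None
```

The loose lid was on the leftmost tub, near (0.50, 0.31); it went fully home, the fingertip is still holding it down at about 31 N, and I've handed the job in, though the hand-in gave no verdict.

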